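# Put the head-heavy hammer up on its bench rest

### The arm

A 6-joint arm with a two-finger parallel gripper is mounted at the origin on the work surface. World frame = base frame: x ahead of the robot, y to its left, z up, the work surface at z = 0. Lengths are in m, angles in degrees, forces in N, time in s.
With the tool pointing down it reaches from about 0.25 to 0.725 m from the base axis. Payload 9.7 kg.
Tool frame: the origin (TCP) lies midway between the tips of the shut fingers; the grasp point (between the pads) lies 19 mm behind it; z points along the fingers, y is the line along which they close (so a half turn about z gives the same grasp; the last joint's range is limited). The gripper opens to 85 mm and grips with 20 to 120 N. Pads are 22 mm wide; open, the fingers measure 114 mm over their backs; the gripper's body (76 mm by 85 mm) begins 54 mm behind the grasp point. The pads swing forward as they close: fully open they stand 13 mm farther back than shut.
Start: joints at [-77.235, 4.979, 10.078, 95.1, 0, 90], TCP at [0.122, -0.536, 0.231] pointing down, gripper open.
Joint ranges: [-179.16, 179.16], [-48.56, 103.87], [-65.8, 70.77], [-126.05, 130.52], [-82.76, 87.17], [-180, 180]. Speed limits (degrees/s): [127.2, 127.2, 147.25, 180, 180, 180].

### API

Orientations are given as [roll, pitch, yaw] about the fixed x, y, z axes, in that order (R = Rz(yaw) Ry(pitch) Rx(roll)).
In Python, from workcell import bot gives the robot as it stands. The module is installed in compiled form; this text tells all that it offers.
- The arm moves only by the tool send_rows, never from a script. Its argument "moves" is one flat list of numbers, 7 for each row, row after row: the shift along the world's x, y, z normalised to -1 to 1, where 1 is 0.025 m, then the turn, a rotation vector about the world's x, y, z normalised to -1 to 1, where 1 is 0.15 rad, then the closure, from -1 (fully open) to 1 (shut), so that 0 is half open. A call has 1 to 8 rows; each row shifts and turns the commanded pose from where the row before left it; what a row does not reach is not made up. A row lasts 1/8 s, in which the tool goes at most 62.5 mm and 10.7 degrees, less where a joint would pass 70% of its speed; a pose out of reach is approached as far as the arm can. A call with a number of a shift or a turn outside -1 to 1 is refused whole. A call with a gripper value outside its range is refused whole. The fingers move at their own pace and stop on an object; "squeeze" is the grip in N (left out, the last holds). Time passes only in rows, so rows that do not move let the fingers close. It gives the time, the measured TCP pose, the force, the opening and the grip force at its end, in the units of the state.
- bot.get_obs(): the state, without advancing time (a new reading comes with each control period).
- bot.camera(name): name is "scene" or "top"; returns a dict with "color" (480x640x3 uint8, red, green, blue), "camera_matrix" (3x3 intrinsics, pixels), "R" (3x3) and "t" (3): a world point X has camera coordinates R X + t. Camera axes: x right, y down, z forward; pixel columns grow to the right and rows downward; lengths in m; the calibration is good to about 2 mm. A picture is of the moment at which its call begins. There is no depth.
- bot.job_done(): hands the job in; it is judged then, once.
Trained networks look in the newest picture that a camera, given by its name, has taken for a name from the list of things; names that differ only in an ending like _2 or _b are one class to them, and where a whole thing is asked for, a point or a joint stands for the part that bears it (a point fixed in the world has none). Each returns a list of dicts, best first, with "p" (0 to 1); they miss things now and then, are a little off and sometimes report something else, mostly with a low value. They report only what shows in the picture. A call takes as long as a camera call.
- bot.boxes_of(camera, query): "extent" ([left, top, right, bottom] in pixels, round what is visible of it).
- bot.trace(camera, query): "region" (480x640 bool, what is visible of it) and "extent" ([left, top, right, bottom] in pixels, round what is visible of it).
- bot.landmark_of(camera, query): "pixel" ([column, row] in pixels: a listed point, or the origin of a listed thing).
The state is a dict: "time": time; "q": joint angles; "qd": joint speeds; "joint_efforts": joint torques, N m; "ee_pos": TCP position; "tcp_rot": TCP orientation; "wrist_force": force on the tool from outside, world axes, zero at the start; "torque": the same for the moment, N m; "opening": finger opening in m; "grasp_force": force on a finger pad.
Only numpy, scipy, OpenCV 4.12 (cv2) and the standard library are available. Lean on these libraries where they do the work, as an engineer would, in place of code of your own. Each camera call takes 0.05 s, during which the arm holds its last target. There are 200 camera calls.

### The job

Grip the long steel-headed hammer (not the wooden mallet) by its handle close to its balance point, lift it a few centimetres clear of the bench and pause there for a second to see that it hangs level. Then lay it level in the two notches of the wooden tool rest, head overhanging either end, and let go; leave the mallet where it is.

Things in the scene. Friction and masses are not known exactly. Their poses are not given: they have to be found in the camera images.
- hammer_mid (a point): Hammer lying flat, 340 mm long: straight pale wooden handle 28 mm wide, 22 mm thick; small steel head (70 mm across, 20 along, 20 thick) at one end. Point: half-way along, half-way up (11 mm over the bench). x runs along the handle to the head, z up. Head centre at x = +160 mm, handle x = -170 to +150. 0.32 kg, head-heavy: balances near x = +89 mm, 71 mm short of the head's centre.
- rest: Fixed plywood tool rest: base 240 (x) x 100 x 12 mm, two crosspieces 12 mm thick at x = -90, +90, each notched 60 mm wide about y = 0; notch floor 45 mm over the bench, sides 70. Origin: centre of underside, z up. Handle lies along x in both notches, either way round, mid point 35 mm from the rest's centre on the side away from the head, so the head hangs clear and the balance is between.
- mallet_mid (a point): A bystander: a dark wooden mallet lying on the bench, 320 mm long, block head 60 x 110 x 50 mm, round handle 26 mm thick with a knob at its end. The point is half-way along it and 25 mm above the bench; x runs along the handle to the head.

How it is judged:
By the outcome, as a careful person would: the job done as asked, in the order asked, and still so for the second after the job is handed in, with the robot touching nothing.
It also fails if it takes over 48 s, if anything falls off the work surface, if the arm or the gripper's body presses on something with over 40 N, if the wrist force passes 120 N, or if a joint passes its speed limit or range.

## Working session

There is one attempt and no reset: what is moved stays moved. The work goes in short steps, Python scripts to look and compute and a tool call to move; the robot and the scene stay as the last step left them, time stands still between calls to the robot, and variables do not carry over. Pictures are saved under pics/ and viewed, at most 10 in all, crops included, and the job is handed in when it is done.

Besides the shell and the picture viewer there is one more tool, called after "Request:" as name(argument=value, ...) on one line, values as JSON. send_rows: Moves the arm, as the interface text tells. Its arguments: {"type":"object","properties":{"moves":{"type":"array"},"squeeze":{"type":"number"}},"required":["moves"]}

```bash
mkdir -p pics; cat > h.py <<'E'
import numpy as np, cv2
from workcell import bot
def ray(c,px,z):
    K=np.array(c["camera_matrix"]);R=np.array(c["R"]);t=np.array(c["t"])
    o=-R.T@t; d=R.T@np.linalg.inv(K)@np.array([px[0],px[1],1.]); return o+d*(z-o[2])/d[2]
def proj(c,X):
    p=np.array(c["camera_matrix"])@(np.array(c["R"])@np.array(X)+np.array(c["t"])); return p[:2]/p[2]
E
python3 - <<'E'
from h import *
np.set_printoptions(precision=4,suppress=True)
o=bot.get_obs();print(o["ee_pos"],o["tcp_rot"],o["opening"],o["time"])
for n in("scene","top"):
    c=bot.camera(n);cv2.imwrite(f"pics/{n}0.png",c["color"][:,:,::-1]);print(n,-np.array(c["R"]).T@c["t"])
    for q,z in(("hammer_mid",.011),("rest",0),("mallet_mid",.025)):
        for d in bot.landmark_of(n,q)[:2]:print(q,d["p"],np.array(d["pixel"]),ray(c,d["pixel"],z))
        for d in bot.trace(n,q)[:2]:
            r=np.argwhere(d["region"])[:,::-1].astype(np.float32)
            b=cv2.minAreaRect(r);P=cv2.boxPoints(b)
            print(' trace',d["p"],len(r),np.array([ray(c,p,z)[:2] for p in P]).round(3).tolist(),P.round().tolist())
E
```

```text
[ 0.1215 -0.5362  0.2306] [-179.9249    0.0006   12.7692] 0.08507554576723136 0.0
scene [0.7203 0.3584 0.7113]
hammer_mid 0.66 [324.9 247.8] [0.4718 0.012  0.011 ]
 trace 0.76 3222 [[0.636, -0.057], [0.282, -0.017], [0.311, 0.063], [0.647, 0.018]] [[226.0, 266.0], [396.0, 190.0], [412.0, 225.0], [242.0, 301.0]]
 trace 0.31 3676 [[0.601, -0.377], [0.254, -0.316], [0.319, -0.158], [0.634, -0.225]] [[168.0, 148.0], [321.0, 99.0], [338.0, 154.0], [186.0, 203.0]]
rest 0.79 [389.  377.3] [0.5216 0.2555 0.    ]
 trace 0.95 10896 [[0.65, 0.199], [0.383, 0.179], [0.39, 0.307], [0.638, 0.312]] [[300.0, 395.0], [423.0, 294.0], [475.0, 357.0], [351.0, 458.0]]
mallet_mid 0.7 [255.2 152.8] [ 0.463  -0.2477  0.025 ]
 trace 0.61 3380 [[0.603, -0.358], [0.266, -0.304], [0.327, -0.153], [0.633, -0.213]] [[169.0, 149.0], [319.0, 99.0], [336.0, 153.0], [187.0, 202.0]]
top [0.3659 0.0232 0.8073]
hammer_mid 0.82 [312.3 236.8] [0.4773 0.0195 0.011 ]
 trace 0.58 4503 [[0.322, 0.101], [0.653, 0.012], [0.633, -0.057], [0.304, 0.037]] [[254.0, 343.0], [319.0, 123.0], [364.0, 136.0], [298.0, 357.0]]
rest 0.73 [156.7 207.5] [0.52   0.2541 0.    ]
 trace 0.62 11297 [[0.397, 0.327], [0.645, 0.34], [0.645, 0.211], [0.397, 0.203]] [[103.0, 289.0], [105.0, 127.0], [190.0, 128.0], [187.0, 290.0]]
 trace 0.65 7335 [[0.314, -0.16], [0.637, -0.227], [0.615, -0.349], [0.295, -0.274]] [[438.0, 352.0], [478.0, 132.0], [560.0, 148.0], [520.0, 367.0]]
```

View pics/top0.png

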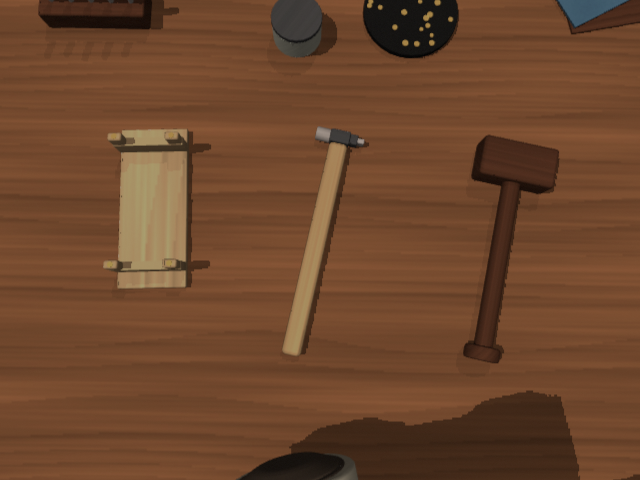

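View pics/scene0.png

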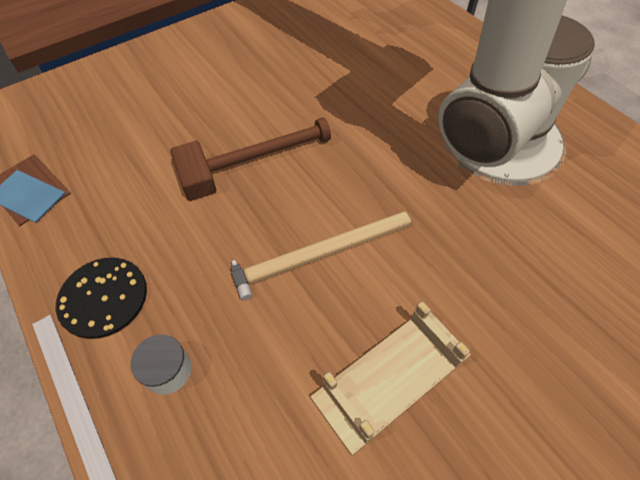

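The top view shows the hammer head at about (340,137) and its handle end at (292,352). The rest is centred near (153,208) and the mallet lies on the right, clear of both. I'll refine the hammer and rest poses by fitting their silhouettes in both cameras.

```bash
cat > fit.py <<'E'
from h import *
from scipy.optimize import minimize
def box(cx,cy,cz,lx,ly,lz): return np.array([[cx+a*lx/2,cy+b*ly/2,cz+e*lz/2] for a in(-1,1) for b in(-1,1) for e in(-1,1)])
HAM=[box(-.01,0,0,.32,.028,.022),box(.16,0,0,.02,.07,.02)]
REST=[box(0,0,.006,.24,.1,.012)]
for s in(-.09,.09): REST+=[box(s,0,.0285,.012,.1,.033)]+[box(s,y,.0575,.012,.02,.025) for y in(-.04,.04)]
def sil(c,parts,p,z):
    m=np.zeros((480,640),np.uint8);a=np.radians(p[2]);R=np.array([[np.cos(a),-np.sin(a),0],[np.sin(a),np.cos(a),0],[0,0,1]])
    for b in parts:
        P=np.array([proj(c,R@v+[p[0],p[1],z]) for v in b])
        cv2.fillConvexPoly(m,cv2.convexHull((P*16).round().astype(np.int32).reshape(-1,1,2)),1,shift=4)
    return m
def fit(cs,ms,parts,p0,z):
    bl=lambda m:cv2.GaussianBlur(m.astype(np.float32),(0,0),2)
    B=[bl(m) for m in ms]
    s=np.array([.01,.01,3])
    f=lambda u:sum(((bl(sil(c,parts,p0+u*s,z))-b)**2).sum() for c,b in zip(cs,B))
    r=minimize(f,np.zeros(3),method="Nelder-Mead",options=dict(initial_simplex=[[0,0,0],[1,0,0],[0,1,0],[0,0,1]],xatol=.01,fatol=.5))
    return p0+r.x*s,r.fun/sum(m.sum() for m in ms)
E
python3 - <<'E'
from fit import *
np.set_printoptions(precision=4,suppress=True)
ns=("top","scene");C=[bot.camera(n) for n in ns]
for q,parts,p0,z in(("hammer_mid",HAM,[.475,.017,-15],.011),("rest",REST,[.521,.255,2],0)):
    M=[bot.trace(n,q)[0]["region"].astype(np.uint8) for n in ns]
    for k in([0],[1],[0,1]): 
        p,e=fit([C[i] for i in k],[M[i] for i in k],parts,np.array(p0),z);print(q,k,p,e)
    for c in C:
        cn,_=cv2.findContours(sil(c,parts,p,z),cv2.RETR_LIST,cv2.CHAIN_APPROX_NONE);cv2.drawContours(c["color"],cn,-1,(255,0,0),1)
a=C[0]["color"][100:380,80:400];b=C[1]["color"][180:460,200:500]
cv2.imwrite("pics/fit.png",cv2.resize(np.hstack([a,b]),None,fx=1.29,fy=1.29)[:,:,::-1])
E
```

```text
hammer_mid [0] [  0.4746   0.0137 -11.9155] 0.016724773716109937
hammer_mid [1] [  0.4721   0.0134 -11.6223] 0.04261235814895073
hammer_mid [0, 1] [  0.4735   0.0136 -12.0779] 0.027913705623064236
rest [0] [0.52   0.2565 2.6463] 0.0117625417309111
rest [1] [0.5197 0.2572 2.5811] 0.002150174683733994
rest [0, 1] [0.5196 0.2572 2.2851] 0.007487886821776295
```

View pics/fit.png

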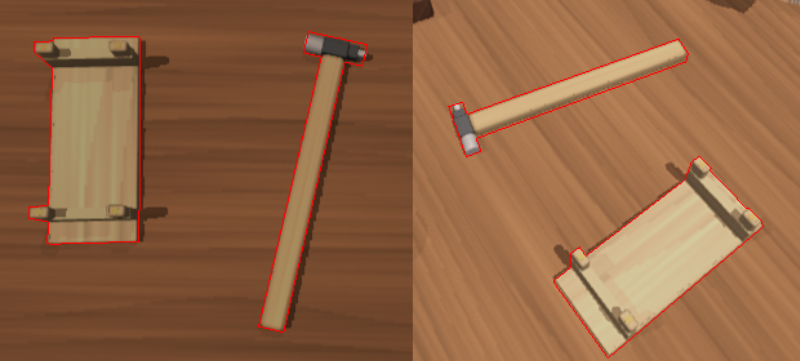

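Request:
send_rows(moves=[0.73, 0.885, 0, 0, 0, -0.12, -1, 0.73, 0.885, 0, 0, 0, -0.12, -1, 0.73, 0.885, 0, 0, 0, -0.12, -1, 0.73, 0.885, 0, 0, 0, -0.12, -1, 0.73, 0.885, 0, 0, 0, -0.12, -1, 0.73, 0.885, 0, 0, 0, -0.12, -1, 0.73, 0.885, 0, 0, 0, -0.12, -1, 0.73, 0.885, 0, 0, 0, -0.12, -1], squeeze=80)

```text
time: 2.0
ee_pos: [0.268, -0.3586, 0.2314]
tcp_rot: [180.0, -0.0, 4.5]
wrist_force: [0.5, 0.0, -0.2]
opening: 0.0852
grasp_force: 0.0
```

Request:
send_rows(moves=[0.73, 0.885, 0, 0, 0, -0.12, -1, 0.73, 0.885, 0, 0, 0, -0.12, -1, 0.73, 0.885, 0, 0, 0, -0.12, -1, 0.73, 0.885, 0, 0, 0, -0.12, -1, 0.73, 0.885, 0, 0, 0, -0.12, -1, 0.73, 0.885, 0, 0, 0, -0.12, -1, 0.73, 0.885, 0, 0, 0, -0.12, -1, 0.73, 0.885, 0, 0, 0, -0.12, -1])

```text
time: 3.0
ee_pos: [0.4141, -0.1816, 0.2314]
tcp_rot: [180.0, -0.0, -3.8]
wrist_force: [-0.8, -0.5, -0.1]
opening: 0.0854
grasp_force: 0.0
```

Request:
send_rows(moves=[0.73, 0.885, -0.5, 0, 0, -0.12, -1, 0.73, 0.885, -0.5, 0, 0, -0.12, -1, 0.73, 0.885, -0.5, 0, 0, -0.12, -1, 0.73, 0.885, -0.5, 0, 0, -0.12, -1, 0.73, 0.885, -0.5, 0, 0, -0.12, -1, 0.73, 0.885, -0.5, 0, 0, -0.12, -1, 0.73, 0.885, -0.5, 0, 0, -0.12, -1, 0.73, 0.885, -0.5, 0, 0, -0.12, -1])

```text
time: 4.0
ee_pos: [0.553, -0.0596, 0.1305]
tcp_rot: [-177.6, 0.0, -7.3]
wrist_force: [0.7, 0.0, 0.1]
opening: 0.0857
grasp_force: 0.0
```

Request:
send_rows(moves=[0, 0, 0, 0, 0, 0, -1, 0, 0, 0, 0, 0, 0, -1])

```text
time: 4.25
ee_pos: [0.552, -0.0596, 0.1314]
tcp_rot: [-177.7, 0.0, -7.3]
wrist_force: [0.3, 0.1, 0.4]
opening: 0.0856
grasp_force: 0.0
```

```bash
python3 -c "
from workcell import bot
o=bot.get_obs();print(o['q'],o['tcp_rot'],o['ee_pos'])"
```

```text
[ -7.35760907   4.86551612  -1.10642874  84.07103331   2.32984588
 179.94542304] [-1.77670114e+02  4.07594649e-02 -7.30307722e+00] [ 0.55196376 -0.05959026  0.13144926]
```

Request:
send_rows(moves=[0, 0, 0, 0, 0, 0.97, -1, 0, 0, 0, -0.27, 0, 0.9, -1, 0, 0.2, 0, 0, 0, 0.97, -1, 0, 0.2, 0, 0, 0, 0.97, -1, 0, 0.2, 0, 0, 0, 0.97, -1, 0, 0.2, 0, 0, 0, 0.97, -1, 0, 0.2, 0, 0, 0, 0.97, -1, 0, 0.2, 0, 0, 0, 0.97, -1])

```text
time: 5.25
ee_pos: [0.552, -0.0294, 0.1322]
tcp_rot: [180.0, 0.2, 59.1]
wrist_force: [0.8, -0.0, 0.3]
opening: 0.0857
grasp_force: 0.0
```

Request:
send_rows(moves=[0, 0.2, 0, 0, 0, 0.97, -1, 0, 0.2, 0, 0, 0, 0.97, -1, 0, 0.2, 0, 0, 0, 0.97, -1, 0, 0.2, 0, 0, 0, 0.97, -1, 0, 0.2, 0, 0, 0, 0.97, -1, 0, 0, 0, 0, 0, 0.97, -1, 0.3, 0, 0, 0, 0, 0.97, -1, 0, 0, 0, 0, 0, 0.97, -1])

```text
time: 6.25
ee_pos: [0.5598, -0.0046, 0.1322]
tcp_rot: [180.0, 0.3, 125.8]
wrist_force: [-0.2, -0.6, 0.1]
opening: 0.0855
grasp_force: 0.0
```

Request:
send_rows(moves=[0, 0, 0, 0, 0, 0.97, -1, 0, 0, 0, 0, 0, 0.97, -1, 0, 0, 0, 0, 0, 0.97, -1, 0, 0, 0, 0, 0, 0, -1, 0, 0, 0, 0, 0, 0, -1])

```text
time: 6.88
ee_pos: [0.5596, -0.0044, 0.1318]
tcp_rot: [-180.0, 0.3, 150.3]
wrist_force: [-0.4, 0.6, 0.4]
opening: 0.0856
grasp_force: 0.0
```

Request:
send_rows(moves=[0.05, 0, 0, 0, 0, 0.7, -1, 0, 0, 0, 0, 0, 0.7, -1, 0, 0, 0, 0, 0.035, 0.66, -1, 0, 0, -0.9, 0, 0, 0, -0.6, 0, 0, -0.9, 0, 0, 0, -0.6, 0, 0, -0.9, 0, 0, 0, -0.6, 0, 0, -0.9, 0, 0, 0, -0.6, 0, 0, 0, 0, 0, 0, -0.6])

```text
time: 7.88
ee_pos: [0.5596, -0.0043, 0.0398]
tcp_rot: [-179.9, -0.2, 168.1]
wrist_force: [-0.6, 0.6, 0.3]
opening: 0.0682
grasp_force: 0.0
```

```bash
python3 - <<'E'
from h import *
o=bot.get_obs();print(o["ee_pos"],o["tcp_rot"],o["opening"],o["q"])
a=bot.camera("top")["color"][80:380,200:500];b=bot.camera("scene")["color"][130:430,170:470]
cv2.imwrite("pics/pre.png",cv2.resize(np.hstack([a,b]),None,fx=1.33,fy=1.33)[:,:,::-1])
E
```

```text
[ 0.55964794 -0.00429471  0.03984986] [-179.86093027   -0.23274773  168.11387938] 0.0681757325680349 [-0.39389129  7.21818013 -8.70594501 74.3316638  -0.08991029 11.49214756]
```

View pics/pre.png

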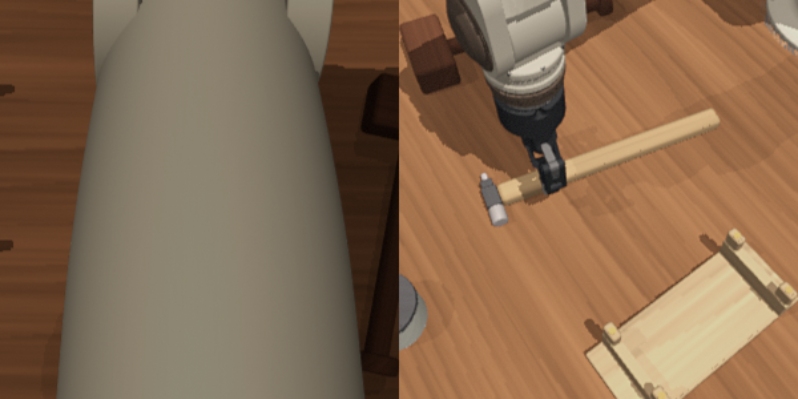

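The fingers straddle the handle about 70 mm short of the head, as planned, and the arm hides the top view. Next I'll go down the last part and close.

Request:
send_rows(moves=[0, 0, -0.7, 0, 0, 0, -0.4, 0, 0, -0.5, 0, 0, 0, -0.2, 0, 0, -0.25, 0, 0, 0, 0, 0, 0, 0, 0, 0, 0, 0.1, 0, 0, 0, 0, 0, 0, 0.2, 0, 0, 0, 0, 0, 0, 0.3])

```text
time: 8.72
ee_pos: [0.5611, -0.0044, 0.0055]
tcp_rot: [-179.9, -0.0, 168.2]
wrist_force: [-0.4, -0.9, 0.0]
opening: 0.0299
grasp_force: 0.5
```

Request:
send_rows(moves=[0, 0, 0, 0, 0, 0, 0.5, 0, 0, 0, 0, 0, 0, 1, 0, 0, 0, 0, 0, 0, 1, 0, 0, 0, 0, 0, 0, 1, 0, 0, 0, 0, 0, 0, 1])

```text
time: 9.35
ee_pos: [0.5612, -0.0044, 0.0059]
tcp_rot: [-179.9, -0.0, 168.2]
wrist_force: [-2.4, -1.3, 6.2]
opening: 0.0259
grasp_force: 80.1
```

Request:
send_rows(moves=[0, 0, 0.2, 0, 0, 0, 1, 0, 0, 0.4, 0, 0, 0, 1, 0, 0, 0.5, 0, 0, 0, 1, 0, 0, 0.5, 0, 0, 0, 1, 0, 0, 0.3, 0, 0, 0, 1, 0, 0, 0.1, 0, 0, 0, 1, 0, 0, 0, 0, 0, 0, 1, 0, 0, 0, 0, 0, 0, 1])

```text
time: 10.35
ee_pos: [0.5606, -0.0043, 0.0545]
tcp_rot: [-179.9, -0.1, 168.2]
wrist_force: [0.8, 0.5, -3.0]
opening: 0.0264
grasp_force: 79.0
```

Request:
send_rows(moves=[0, 0, 0, 0, 0, 0, 1, 0, 0, 0, 0, 0, 0, 1, 0, 0, 0, 0, 0, 0, 1, 0, 0, 0, 0, 0, 0, 1, 0, 0, 0, 0, 0, 0, 1, 0, 0, 0, 0, 0, 0, 1, 0, 0, 0, 0, 0, 0, 1, 0, 0, 0, 0, 0, 0, 1])

```text
time: 11.35
ee_pos: [0.5608, -0.0042, 0.0551]
tcp_rot: [-179.9, -0.1, 168.2]
wrist_force: [0.2, -0.1, -3.4]
opening: 0.026
grasp_force: 79.0
```

```bash
python3 - <<'E'
from h import *
o=bot.get_obs();print(o["ee_pos"],o["tcp_rot"],o["opening"],o["wrist_force"],o["torque"],o["grasp_force"])
c=bot.camera("scene");im=c["color"].copy()
# where handle end, head should be if level, bottom at z=lift
a=np.radians(-12);d=np.array([np.cos(a),np.sin(a),0]);n=np.array([-d[1],d[0],0])
L=o["ee_pos"][2]-.0059
B=np.array([.5612,-.0044,L+.022])-[0,0,0]
P=[B-d*.259+n*.014,B+d*.061+n*.014,B+d*.061-n*.014,B-d*.259-n*.014]
cv2.polylines(im,[np.array([proj(c,p) for p in P]).round().astype(np.int32)],True,(255,0,0),1)
cv2.imwrite("pics/lift.png",cv2.resize(im[130:380,150:450],None,fx=2,fy=2)[:,:,::-1])
E
```

```text
[ 0.56084553 -0.00424592  0.05507316] [-1.79897540e+02 -6.32602485e-02  1.68224695e+02] 0.025985081562295433 [ 0.18143158 -0.14165247 -3.3932462 ] [-0.03606897 -0.02955947  0.01923722] 78.9555287361145
```

View pics/lift.png

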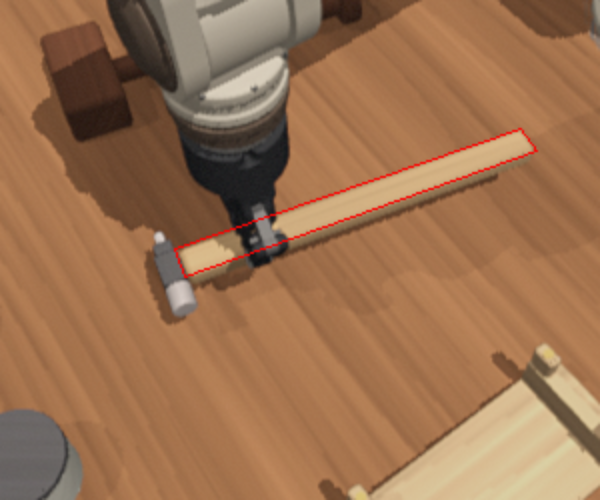

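Lifted 49 mm, the hammer matches the predicted level outline (red), with the handle end at about (525,140) in the crop. The wrist moment is about zero and the full weight of 3.4 N hangs from the grip, so it hangs level. Next I'll raise it and carry it to the rest.

Request:
send_rows(moves=[0, 0, 0.6, 0, 0, 0, 1, 0, 0, 0.8, 0, 0, 0, 1, 0, 0.2, 0.7, 0, 0, 0, 1, 0, 0.5, 0.3, 0, 0, 0.1, 1, 0.05, 0.7, 0, 0, 0, 0.15, 1, 0.05, 0.75, 0, 0, 0, 0.15, 1, 0.05, 0.75, 0, 0, 0, 0.15, 1, 0.05, 0.75, 0, 0, 0, 0.15, 1])

```text
time: 12.4
ee_pos: [0.5657, 0.0886, 0.1146]
tcp_rot: [-179.9, -0.1, 174.4]
wrist_force: [0.7, -0.6, -3.8]
opening: 0.0262
grasp_force: 79.2
```

Request:
send_rows(moves=[0.05, 0.75, 0, 0, 0, 0.15, 1, 0.05, 0.75, 0, 0, 0, 0.15, 1, 0.05, 0.75, 0, 0, 0, 0.15, 1, 0.05, 0.75, 0, 0, 0, 0.15, 1, 0.05, 0.75, 0, 0, 0, 0.15, 1, 0.05, 0.75, 0, 0, 0, 0.15, 1, 0.03, 0.75, 0, 0, 0, 0.05, 1, 0.03, 0.6, 0, 0, 0, 0, 1])

```text
time: 13.4
ee_pos: [0.5749, 0.2345, 0.115]
tcp_rot: [-179.9, -0.1, -177.6]
wrist_force: [0.9, -0.2, -3.3]
opening: 0.0263
grasp_force: 79.1
```

Request:
send_rows(moves=[0, 0.5, 0, 0, 0, 0, 1, 0, 0.3, 0, 0, 0, 0, 1, 0, 0, 0, 0, 0, 0, 1, 0, 0, 0, 0, 0, 0, 1])

```text
time: 13.9
ee_pos: [0.5749, 0.2528, 0.1151]
tcp_rot: [-179.9, -0.1, -177.6]
wrist_force: [0.2, -0.8, -3.1]
opening: 0.026
grasp_force: 79.1
```

Request:
send_rows(moves=[-0.05, 0.26, 0, 0, 0, 0, 1, 0, 0, -0.4, 0, 0, 0, 1, 0, 0, -0.6, 0, 0, 0, 1, 0, 0, -0.4, 0, 0, 0, 1, 0, 0, 0, 0, 0, 0, 1, 0, 0, 0, 0, 0, 0, 1])

```text
time: 14.65
ee_pos: [0.5737, 0.2598, 0.0803]
tcp_rot: [-179.9, -0.1, -177.6]
wrist_force: [-0.2, 1.3, -2.8]
opening: 0.026
grasp_force: 79.2
```

```bash
python3 - <<'E'
from fit import *
o=bot.get_obs();print(o["ee_pos"],o["tcp_rot"])
c=bot.camera("scene");im=c["color"].copy();z=o["ee_pos"][2]-.0059+.011
m=sil(c,HAM,[.4847,.2555,2.4],z)
cn,_=cv2.findContours(m,cv2.RETR_LIST,cv2.CHAIN_APPROX_NONE);cv2.drawContours(im,cn,-1,(255,0,0),1)
cv2.imwrite("pics/over.png",cv2.resize(im[210:480,230:560],None,fx=2.2,fy=2.2)[:,:,::-1])
E
```

```text
[0.57366913 0.25977038 0.0802697 ] [-1.79903932e+02 -5.23995316e-02 -1.77596423e+02]
```

View pics/over.png

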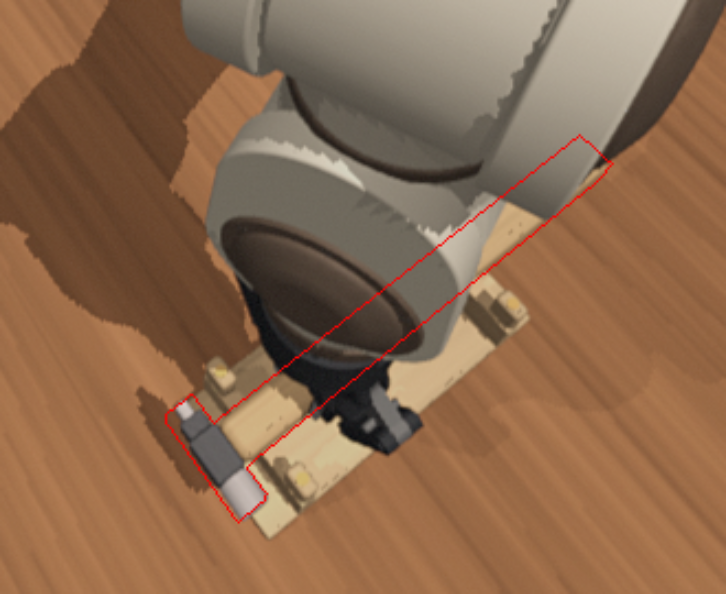

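The hammer matches the planned outline: the handle sits centred between the posts at (222,370) and (300,480) in the crop, and the head is beyond the crosspiece. I'll lower it now.

Request:
send_rows(moves=[0, 0, -0.3, 0, 0, 0, 1, 0, 0, -0.4, 0, 0, 0, 1, 0, 0, -0.25, 0, 0, 0, 1, 0, 0, -0.12, 0, 0, 0, 1, 0, 0, 0, 0, 0, 0, 1, 0, 0, 0, 0, 0, 0, 1])

```text
time: 15.45
ee_pos: [0.5738, 0.2598, 0.0536]
tcp_rot: [-179.9, -0.0, -177.6]
wrist_force: [0.3, -0.9, -3.6]
opening: 0.0262
grasp_force: 79.2
```

Request:
send_rows(moves=[0, 0, -0.06, 0, 0, 0, 1, 0, 0, 0, 0, 0, 0, 1])

```text
time: 15.7
ee_pos: [0.5736, 0.2597, 0.0518]
tcp_rot: [-179.9, -0.1, -177.6]
wrist_force: [0.9, 0.3, -3.5]
opening: 0.026
grasp_force: 79.2
```

Request:
send_rows(moves=[0, 0, -0.04, 0, 0, 0, 1, 0, 0, 0, 0, 0, 0, 1])

```text
time: 15.95
ee_pos: [0.5737, 0.2598, 0.051]
tcp_rot: [-179.9, -0.1, -177.6]
wrist_force: [0.2, -0.6, -1.6]
opening: 0.0259
grasp_force: 79.4
```

Request:
send_rows(moves=[0, 0, -0.03, 0, 0, 0, 1, 0, 0, 0, 0, 0, 0, 1])

```text
time: 16.2
ee_pos: [0.5737, 0.2598, 0.0509]
tcp_rot: [-179.9, -0.0, -177.6]
wrist_force: [-3.4, -1.8, 6.2]
opening: 0.0258
grasp_force: 80.2
```

Request:
send_rows(moves=[0, 0, 0, 0, 0, 0, 0.3, 0, 0, 0, 0, 0, 0, 0.1, 0, 0, 0, 0, 0, 0, -0.1, 0, 0, 0, 0, 0, 0, -0.3, 0, 0, 0, 0, 0, 0, -0.3, 0, 0, 0, 0, 0, 0, -0.3], squeeze=20)

```text
time: 16.95
ee_pos: [0.5736, 0.2597, 0.05]
tcp_rot: [-179.9, -0.1, -177.6]
wrist_force: [-0.6, 0.3, 0.1]
opening: 0.0553
grasp_force: 0.0
```

Request:
send_rows(moves=[0, 0, 0.3, 0, 0, 0, -0.3, 0, 0, 0.6, 0, 0, 0, -0.3, 0, 0, 1, 0, 0, 0, -0.3, 0, 0, 1, 0, 0, 0, -0.3, 0, 0, 1, 0, 0, 0, -0.3, 0, 0, 1, 0, 0, 0, -0.3, 0, 0, 1, 0, 0, 0, -0.3, 0, 0, 0.5, 0, 0, 0, -0.3])

```text
time: 17.95
ee_pos: [0.574, 0.2599, 0.2127]
tcp_rot: [-180.0, 0.1, -177.6]
wrist_force: [0.4, 1.1, -1.1]
opening: 0.0556
grasp_force: 0.0
```

Request:
send_rows(moves=[0, -1, 0, 0, 0, 0, -0.3, 0, -1, 0, 0, 0, 0, -0.3, 0, -1, 0, 0, 0, 0, -0.3, 0, -1, 0, 0, 0, 0, -0.3, 0, -1, 0, 0, 0, 0, -0.3, 0, -1, 0, 0, 0, 0, -0.3, 0, -1, 0, 0, 0, 0, -0.3, 0, -1, 0, 0, 0, 0, -0.3])

```text
time: 18.95
ee_pos: [0.5729, 0.0578, 0.2092]
tcp_rot: [-179.9, -0.1, -177.6]
wrist_force: [-0.3, 0.5, 1.4]
opening: 0.0555
grasp_force: 0.0
```

```bash
python3 - <<'E'
from fit import *
o=bot.get_obs();print(o["ee_pos"],o["time"])
I=[]
for n in("top","scene"):
    c=bot.camera(n);im=c["color"].copy()
    cn,_=cv2.findContours(sil(c,HAM,[.4847,.2555,2.4],.056),cv2.RETR_LIST,cv2.CHAIN_APPROX_NONE);cv2.drawContours(im,cn,-1,(255,0,0),1)
    I.append(im[80:380,40:340] if n=="top" else im[190:490,230:530])
    if n=="scene": I[-1]=im[180:480,230:530]
cv2.imwrite("pics/end.png",cv2.resize(np.hstack(I),None,fx=1.33,fy=1.33)[:,:,::-1])
E
```

```text
[0.57286672 0.05776001 0.20923093] 18.95
```

View pics/end.png

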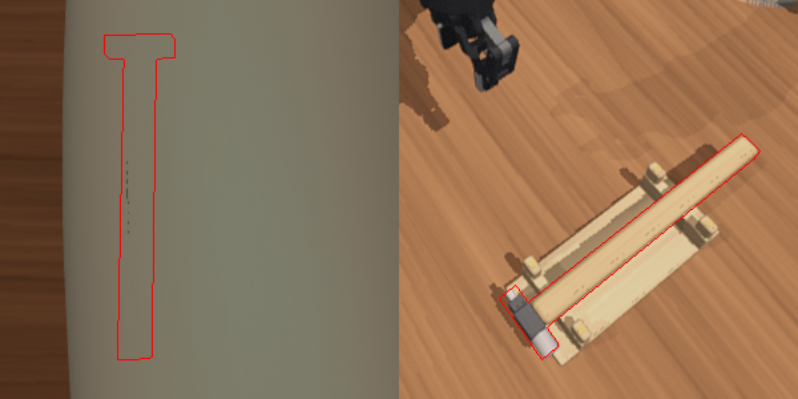

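The scene view shows the hammer lying level in both notches and matching the planned outline: head at about (530,325), handle end at (745,145). The gripper is well clear, so I'll let the arm settle for a moment and hand in.

Request:
send_rows(moves=[0, 0, 0, 0, 0, 0, -0.3, 0, 0, 0, 0, 0, 0, -0.3, 0, 0, 0, 0, 0, 0, -0.3, 0, 0, 0, 0, 0, 0, -0.3])

```text
time: 19.55
ee_pos: [0.5735, 0.0602, 0.21]
tcp_rot: [-179.9, -0.1, -177.6]
wrist_force: [0.0, -0.7, 0.1]
opening: 0.0556
grasp_force: 0.0
```

```bash
python3 -c "
from workcell import bot
print(bot.job_done())"
```

```text
the job is handed in; nothing more can be done
None
```

The hammer was gripped near its balance point, lifted about 5 cm, hung level for over a second, and now lies level in both notches of the rest with its head overhanging; the mallet was left alone, and I handed the job in at about 19.6 s (no verdict was returned).

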